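# Open the terminal cover of the coil tester

## Robot

A 6-joint arm with a two-finger parallel gripper is mounted at the origin on the work surface. World frame = base frame: x ahead of the robot, y to its left, z up, the work surface at z = 0. Lengths are in m, angles in rad, forces in N, time in s.
With the tool pointing down it reaches from about 0.3 to 0.95 m from the base axis. Payload 3.1 kg.
Tool frame: the origin (TCP) lies between the finger pads; the fingertips stand manip.tip_reach ahead of it and the grasp point (between the pads) lies 6 mm ahead of it (manip.tip_reach is the distance from the TCP to the fingertips, in m); z points along the fingers, y is the line along which they close (so a half turn about z gives the same grasp; the last joint's range is limited). The gripper opens to 85 mm and grips with 20 to 120 N. Pads are 22 mm wide; open, the fingers measure 114 mm over their backs; the gripper's body (76 mm by 85 mm) begins 54 mm behind the grasp point. The pads swing forward as they close: fully open they stand 13 mm farther back than shut.
Start: joints at [-1.382, 0.308, 1.634, -0, 1.2, -0.07], TCP at [0.16, -0.604, 0.223] pointing down, gripper open.
Joint ranges: [-3.06, 3.06], [-0.79, 1.96], [0.05, 2.63], [-1.19, 4.34], [0.05, 2.64], [-2.94, 2.94]. Speed limits (rad/s): [2.79, 2.79, 3.14, 3.14, 3.14, 3.14].

## Interface

Orientations are given as a rotation vector (axis times angle).
In Python, from rig import status, eyes, job_done, manip gives the robot as it stands.
- The arm moves only by the tool step_arm, never from a script. Its argument "series" is a list of rows, each a list of 5 numbers: the shift along the tool's x, y, z in mm, then the turn about the tool's z in degrees, then the opening, from 0 (shut) to 1 (fully open). In form: [[dx, dy, dz, twist, gripper], ...]. A call has 1 to 10 rows; each row is the pose to reach, as a shift and turn from the pose commanded when the call began, along the tool's axes at that moment; what a row does not reach only later rows make up. A row lasts 1/10 s, in which the tool goes at most 50 mm and 8.59 degrees, less where a joint would pass 70% of its speed; a pose out of reach is approached as far as the arm can. A call with a gripper value outside its range is refused whole. The fingers move at their own pace and stop on an object; "force" is the grip in N (left out, the last holds). Time passes only in rows, so rows that repeat a pose let the fingers close. It gives the time, the measured TCP pose, the force, the opening and the grip force at its end, in the units of the state.
- status.get_state(): the state, without advancing time (a new reading comes with each control period).
- eyes.read_camera(name): name is "side" or "top" or "wrist"; returns the picture (384x512x3 uint8, red, green, blue); there is no depth.
- eyes.camera_params(name): a dict with "vertical_fov" (degrees; the focal length in pixels is half the picture's height over the tangent of half this angle, whatever the lens; pixels are square), "cx", "cy" (the principal point, pixels), "k1" (the pictures are not rectified: a ray, as slopes to the right and down, at radius r is drawn at 1 + k1 r^2 times it, then the intrinsics apply), "camera_from_world" (4x4, takes a point from world to camera coordinates); the wrist camera has in their place "tool_from_camera" (4x4, takes a point from camera to tool coordinates, whose origin is the TCP and whose axes are the flange's). Camera axes: x right, y up, looking along -z (the intrinsics and any distortion apply to the point x, -y, -z); pixel columns grow to the right and rows downward; lengths in m; the calibration is good to about 2 mm. A picture is of the moment at which its call begins: read the wrist's pose just before it. camera_params takes no time and is no camera call.
- job_done(): hands the job in; it is judged then, once.
The state is a dict: "t": time; "joints": joint angles; "qvel": joint speeds; "joint_efforts": joint torques, N m; "tcp_pos": TCP position; "tcp_rot": TCP orientation; "force": force on the tool from outside, world axes, zero at the start; "moment": the same for the moment, N m; "finger_gap": finger opening in m; "grip_force": force on a finger pad.
Only numpy, scipy, OpenCV 4.12 (cv2) and the standard library are available. Lean on these libraries where they do the work, as an engineer would, in place of code of your own. Each camera call takes 0.05 s, during which the arm holds its last target. There are 200 camera calls.

## Task

Open the coil tester's terminals: press the orange snap tab all the way in (down) with the fingertips, then push the released white cover along its rails, the way its red arrow points, off the terminals and fully onto the parking end, up to the end wall. Only press and push: do not lift, carry or tip the cover, and do not disturb the two guitar pickups, the wire spool or the jar beside the tester.

Things in the scene. Friction and masses are not known exactly. Their poses are not given: they have to be found in the camera images.
- tester: Grey coil tester fixed to the bench: slab 250 x 110 mm, flat deck 30 mm above the bench. Origin: centre of its underside, on the bench; x = the way the cover slides open, y across, z up. Side rails 8 mm high above the deck, inner faces at y = +-40 mm. At x = -114 mm a low stop, 6 mm above the deck. Four brass terminals 10 mm high at x = -85 and -48, y = +-18 mm, under the closed cover
- end_wall (a point): Middle of the inner face of the tester's end wall, at the deck (tester x = +107 mm, y = 0); the wall is 30 mm high above the deck, 8 mm thick. The parking end is the deck in front of it
- cover: White hood, about 0.12 kg, loose: 80 mm (x), 76 mm (y), 32 mm high, red arrow along its +x on top. Origin: centre of its underside, on the deck; axes as the tester's. Closed: origin at tester x = -63 mm, held by the raised tab in front of it. With the tab in it slides freely to the end wall (origin at x = +67 mm). Rear (-x) face: flat wall 13 to 32 mm above the deck, open below
- tab_top (a point): Centre of the top face of the orange snap tab, a flat block 48 mm (tester x) by 40 mm (y), at tester x = +6 mm, y = 0. Raised, its top is 12 mm above the deck; fully in, 0.5 mm above it. From this point to the closed cover's front face: about 29 mm along -x
- snap_tab (a joint): How far the snap tab is pressed straight down, in m: 0 raised (cover locked), 0.0115 fully in, stopped. It takes about 5 N to press and stays in when let go; the cover passes over it from 0.009 on
- pickup_a: Bystander: loose guitar pickup, black and copper, 84 x 24 x 17 mm, lying beside the tester. Origin: centre of its underside, x along its length
- pickup_b: Bystander: second pickup, the same
- spool: Bystander: loose small spool of copper wire standing upright, 60 mm diameter, 45 mm high. Origin: centre of its underside
- tin: Bystander: loose small amber jar with a white cap, 56 mm diameter, 45 mm high. Origin: centre of its underside
Mind the look-alikes: they are no part of the job. Leave any brown look-alike of the cover alone.

How it is judged:
On the way, in this order (a step that is already met when the one before it is completed fails the run):
1. the snap tab is pressed in while the cover is still closed (value of joint snap_tab above 0.009 m and x of cover in the frame of tester below -0.05 m), for 0.1 s.
2. the cover has been pushed onto the parking end (x of cover in the frame of tester above 0.045 m), for 0.1 s.
At the end, for the whole second after the job is handed in: The cover lies flat and at rest on the deck between the rails, its origin 45 to 75 mm beyond the tester's centre (within about 22 mm of the end wall), clear of the terminals; the snap tab is still in (9 mm or more) (x of cover in the frame of tester between 0.045 and 0.075 m and y of cover in the frame of tester between -0.006 and 0.006 m and z of cover in the frame of tester between 0.026 and 0.034 m and angle between cover's own z axis and vertical below 0.06 rad and linear speed of cover below 0.01 m/s and value of joint snap_tab above 0.009 m); the robot touches nothing.
It fails at once if the cover is lifted (10 mm or more above the deck) (z of cover in the frame of tester above 0.04 m).
It fails at once if the cover is tipped (angle between cover's own z axis and vertical above 0.25 rad).
It fails at once if a bystander is moved by more than 15 mm (distance of any of pickup_a, pickup_b, spool, tin from where it was at the start of the episode above 0.015 m).
It also fails if it takes over 40 s, if anything falls off the work surface, if the arm or the gripper's body presses on something with over 40 N, if the wrist force passes 120 N, or if a joint passes its speed limit or range.

## Working session

There is one attempt and no reset: what is moved stays moved. The work goes in short steps, Python scripts to look and compute and a tool call to move; the robot and the scene stay as the last step left them, time stands still between calls to the robot, and variables do not carry over. Pictures are saved under pics/ and viewed, at most 10 in all, crops included, and the job is handed in when it is done.

Besides the shell and the picture viewer there is one more tool, called by a JSON object that holds its "op" and its "data", one argument or row to a line. step_arm: Moves the arm, as the interface text tells. Its arguments: {"type":"object","properties":{"series":{"type":"array","items":{"type":"array","items":{"type":"number"}}},"force":{"type":"number"}},"required":["series"]}

```bash
mkdir -p pics; ls; cat > h.py <<'E'
import numpy as np, cv2
from scipy.spatial.transform import Rotation as R
from rig import status, eyes, manip
def ray(name, px, st=None):
    p=eyes.camera_params(name); f=192/np.tan(np.radians(p["vertical_fov"])/2)
    d=np.array([(px[0]-p["cx"])/f,(px[1]-p["cy"])/f]); u=d.copy()
    for _ in range(30): u=d/(1+p["k1"]*(u@u))
    v=np.array([u[0],-u[1],-1.])
    if name=="wrist":
        T=np.eye(4); T[:3,:3]=R.from_rotvec(st["tcp_rot"]).as_matrix(); T[:3,3]=st["tcp_pos"]
        W=T@np.array(p["tool_from_camera"])
    else: W=np.linalg.inv(np.array(p["camera_from_world"]))
    return W[:3,3],W[:3,:3]@v
def onz(name,px,z,st=None):
    o,d=ray(name,px,st); return o+d*(z-o[2])/d[2]
def save(name,fn):
    im=eyes.read_camera(name); cv2.imwrite(fn,im[:,:,::-1]); return im
E
python3 - <<'E'
from h import *
s=status.get_state(); print(s, manip.tip_reach)
a=save("top","pics/top0.png"); b=save("side","pics/side0.png"); c=save("wrist","pics/w0.png")
cv2.imwrite("pics/all0.png",np.vstack([np.hstack([cv2.resize(x[:,:,::-1],(400,300)) for x in (b,c)])]))
for n in("top","side"):print(n,eyes.camera_params(n))
E
```

```text
pics
{'t': 0.0, 'joints': array([-1.38168164e+00,  3.08999974e-01,  1.63522016e+00,  7.25251171e-06,
        1.19966502e+00, -6.97020623e-02]), 'qvel': array([-0.00103391,  0.00031735,  0.0004501 ,  0.00025393,  0.00178365,
        0.00017506]), 'joint_efforts': array([-2.68355388e-04, -4.15256739e+01, -2.76663959e+01, -1.47657357e-05,
        1.01687608e-02,  7.36689941e-06]), 'tcp_pos': array([ 0.15977565, -0.60335741,  0.2220342 ]), 'tcp_rot': array([-3.11305480e+00, -4.05115162e-01,  2.04136353e-04]), 'force': array([ 0.02356098, -0.77933732,  0.39503147]), 'moment': array([-0.022042  , -0.03548075, -0.01536931]), 'grip_force': 0.0, 'finger_gap': 0.0854571535487232} 0.025
top {'vertical_fov': 49.708615612900374, 'cx': 256.1683000047165, 'cy': 185.5965785951626, 'k1': -0.13278010632863166, 'camera_from_world': array([[ 0.02824501, -0.99917431,  0.02920477,  0.01264543],
       [ 0.98600321,  0.03265155,  0.16349786, -0.51660895],
       [-0.16431644,  0.024178  ,  0.98611132, -0.68611806],
       [ 0.        ,  0.        ,  0.        ,  1.        ]])}
side {'vertical_fov': 56.356811918870626, 'cx': 252.76191754041741, 'cy': 187.06373869929536, 'k1': 0.02531465811676531, 'camera_from_world': array([[ 0.94005447, -0.34051258, -0.01867547, -0.47599163],
       [ 0.21271713,  0.54268434,  0.81255469, -0.18044244],
       [-0.26655021, -0.76781826,  0.5825857 , -0.50860727],
       [ 0.        ,  0.        ,  0.        ,  1.        ]])}
```

View pics/top0.png

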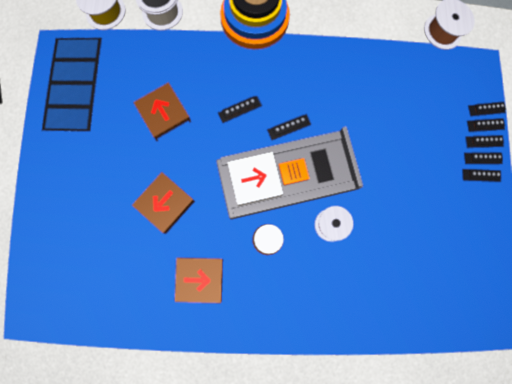

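View pics/all0.png

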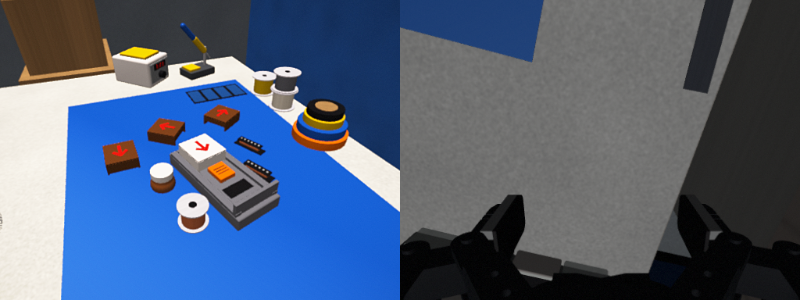

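The top view shows the tester at about (290,172). The white cover is at (255,178) with its arrow pointing right, towards the end wall at (350,158). The orange tab is at (293,171).

What could be mistaken for the cover: the brown hoods at (162,110), (163,203) and (199,281), the white jar cap at (268,239) and the spool top at (334,223). I choose the white square at (255,178), on the grey tester. Next I measure it and check a close crop.

```bash
python3 - <<'E'
from h import *
im=cv2.imread("pics/top0.png"); hsv=cv2.cvtColor(im,cv2.COLOR_BGR2HSV)
box=np.zeros(im.shape[:2],np.uint8); box[125:225,215:365]=255
def big(m):
    c,_=cv2.findContours(m&box,cv2.RETR_EXTERNAL,cv2.CHAIN_APPROX_NONE); return max(c,key=cv2.contourArea)
def rect(c,z):
    P=np.array([onz("top",p[0],z)[:2]*1000 for p in c],np.float32); r=cv2.minAreaRect(P); return r, cv2.boxPoints(r).round(0).tolist()
w=cv2.inRange(hsv,(0,0,225),(180,40,255)); o=cv2.inRange(hsv,(8,170,150),(22,255,255))
g=cv2.bitwise_not(cv2.inRange(hsv,(95,120,60),(125,255,255)))
print("cover",rect(big(w),.062)); print("tab",rect(big(o),.042))
for nm,px in (("tin",(268,239)),("spool",(334,223))): print(nm,onz("top",px,.045)[:2])
for px in((239,108),(289,126)): print("pk",onz("top",px,.017)[:2])
gg=cv2.inRange(hsv,(0,0,60),(180,60,200)); c=big(g); print("tester", rect(c,.03))
print("wall tops",[onz("top",p,.06)[:2].round(3) for p in((345,128),(360,187))])
cv2.imwrite("pics/crop0.png",cv2.resize(im[100:260,190:390],(800,640))[:600])
E
```

```text
cover (((526.5864868164062, 31.944456100463867), (75.58769989013672, 80.49773406982422), 14.839462280273438), [[480.0, 61.0], [500.0, -17.0], [573.0, 3.0], [553.0, 81.0]])
tab (((544.1482543945312, -37.055179595947266), (38.72555923461914, 46.688270568847656), 14.978376388549805), [[519.0, -20.0], [531.0, -65.0], [569.0, -55.0], [557.0, -9.0]])
tin [0.42315585 0.00556957]
spool [ 0.45390817 -0.10910558]
pk [0.66733318 0.0644054 ]
pk [ 0.63548361 -0.03050438]
tester (((545.9740600585938, -30.728439331054688), (117.68566131591797, 249.20127868652344), 15.104997634887695), [[457.0, 74.0], [522.0, -166.0], [635.0, -136.0], [570.0, 105.0]])
wall tops [array([ 0.622, -0.126]), array([ 0.517, -0.152])]
```

View pics/crop0.png

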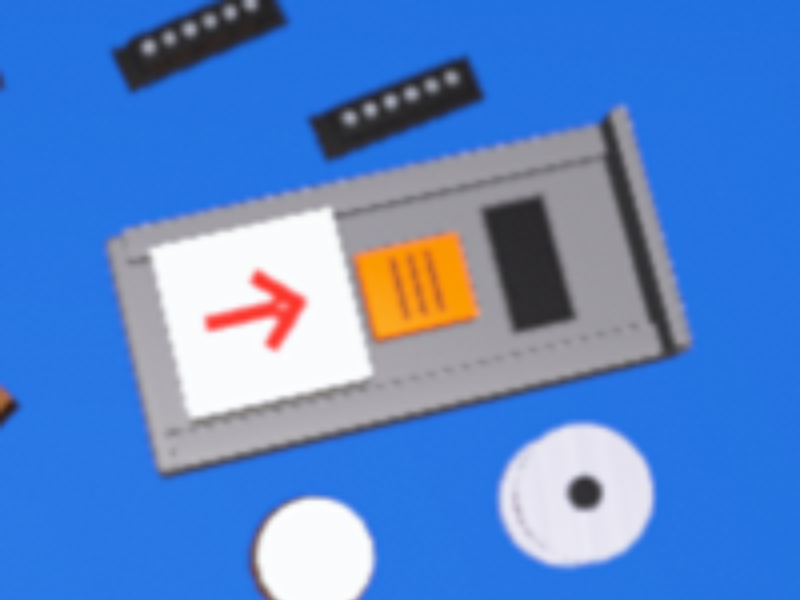

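The crop confirms it: a white cover, an orange tab in front of it, and the arrow pointing to the end wall. The measured sizes fit the given ones (cover 80.5x75.6 mm, tab 46.7x38.7 mm, gap between centres 71 mm against 69 mm). Now I work out the moves in tool axes.

```bash
cat >> h.py <<'E'
TX=np.array([np.sin(np.radians(14.9)),-np.cos(np.radians(14.9)),0]); TY=np.array([-TX[1],TX[0],0])
O=np.array([.5443,-.036,0])-.006*TX
def tw(x,y,z): return O+x*TX+y*TY+np.array([0,0,z])
def rel(x,y,ztip,yaw=True):
    s=status.get_state(); M=R.from_rotvec(s["tcp_rot"]).as_matrix(); p=s["tcp_pos"]
    d=M.T@(tw(x,y,ztip+.025)-p)*1000
    a=[M[:,0]@TX,M[:,0]@TY]; tx=M.T@TX
    print("tool shift",d.round(1),"twist",np.degrees(np.arctan2(tx[1],tx[0])).round(2),"joints",s["joints"].round(2),"tcp in tester",[((p-O)@TX*1000).round(1),((p-O)@TY*1000).round(1)],"tipz",(p[2]-.025).round(4),"F",s["force"].round(1),"gap",s["finger_gap"], "t",s["t"])
E
python3 - <<'E'
from h import *
rel(.009,0,.08)
M=R.from_rotvec(status.get_state()["tcp_rot"]).as_matrix(); print(M.round(3))
E
```

```text
tool shift [ 516.9 -447.   118.2] twist 89.93 joints [-1.38  0.31  1.63  0.    1.2  -0.07] tcp in tester [np.float64(455.6), np.float64(-517.5)] tipz 0.1973 F [ 0.7 -0.4 -0.4] gap 0.08542309863507265 t 0.15
[[ 0.967  0.256 -0.   ]
 [ 0.256 -0.967  0.002]
 [ 0.    -0.002 -1.   ]]
```

{"op": "step_arm", "data": {
  "series": [
    [517,-447,80,-90,0],
    [517,-447,80,-90,0],
    [517,-447,80,-90,0],
    [517,-447,80,-90,0],
    [517,-447,80,-90,0],
    [517,-447,80,-90,0],
    [517,-447,80,-90,0],
    [517,-447,80,-90,0],
    [517,-447,80,-90,0],
    [517,-447,80,-90,0]
  ]
}}

```text
t: 1.15
tcp_pos: [0.4406, -0.1922, 0.165]
tcp_rot: [1.996, 2.426, 0.0]
force: [0.1, -0.7, -0.9]
finger_gap: 0.0004
grip_force: 0.0
```

```bash
python3 -c "
from h import *
rel(.009,0,.09)"
```

```text
tool shift [130.3 132.   50. ] twist 176.22 joints [-0.5   0.1   2.02 -0.    1.03 -0.7 ] tcp in tester [np.float64(130.3), np.float64(-140.3)] tipz 0.14 F [ 0.1 -0.7 -0.9] gap 0.0004358756550235287 t 1.15
```

{"op": "step_arm", "data": {
  "series": [
    [130,132,50,-4,0],
    [130,132,50,-4,0],
    [130,132,50,-4,0],
    [130,132,50,-4,0],
    [130,132,50,-4,0],
    [130,132,50,-4,0],
    [130,132,50,-4,0]
  ]
}}

```text
t: 1.85
tcp_pos: [0.5447, -0.0424, 0.1151]
tcp_rot: [-1.918, -2.488, 0.001]
force: [0.1, -0.5, 0.5]
finger_gap: -0.0001
grip_force: 0.0
```

```bash
python3 - <<'E'
from h import *
rel(.009,0,.05)
a=save("wrist","pics/w1.png"); b=save("top","pics/t1.png"); c=save("side","pics/s1.png")
cv2.imwrite("pics/all1.png",np.hstack([cv2.resize(a[:,:,::-1],(400,300)),cv2.resize(c[130:330,180:420,::-1],(400,333))[:300]]))
E
```

```text
tool shift [ 3.3  1.3 40.1] twist 179.85 joints [-0.16  0.29  1.9  -0.    0.95 -0.41] tcp in tester [np.float64(12.3), np.float64(-1.3)] tipz 0.0901 F [ 0.1 -0.5  0.5] gap -5.276153474408381e-05 t 1.85
```

View pics/all1.png

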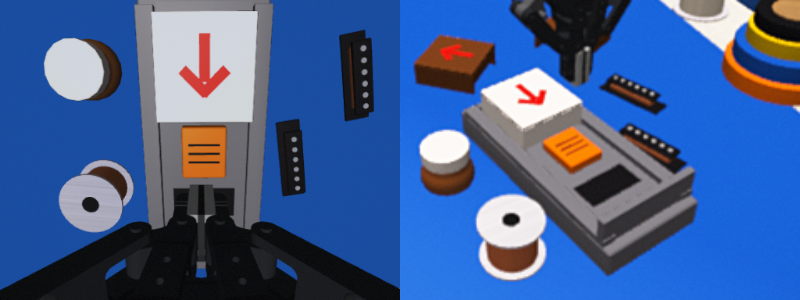

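The wrist view shows the tab at about (204,152) and the cover ahead of it, arrow pointing towards the fingers. The side view shows the gripper still well above everything. I cross-check the tab position from the wrist camera.

```bash
python3 - <<'E'
from h import *
s=status.get_state(); im=cv2.imread("pics/w1.png"); hsv=cv2.cvtColor(im,cv2.COLOR_BGR2HSV)
def f(m,z):
    c,_=cv2.findContours(m,cv2.RETR_EXTERNAL,cv2.CHAIN_APPROX_NONE); c=max(c,key=cv2.contourArea)
    P=np.array([onz("wrist",p[0],z,s)[:2]*1000 for p in c],np.float32); r=cv2.minAreaRect(P)
    q=np.array([*r[0],0])/1000-O; print(r,"tester",(q@TX*1000).round(1),(q@TY*1000).round(1))
f(cv2.inRange(hsv,(8,170,120),(22,255,255)),.042)
f(cv2.inRange(hsv,(0,0,190),(180,40,255)),.062)
E
```

```text
((546.1526489257812, -38.58790588378906), (39.02885055541992, 45.930328369140625), 14.5543851852417) tester 9.0 1.1
((527.9891967773438, 30.304399490356445), (75.00386047363281, 78.63920593261719), 14.71921443939209) tester -62.3 1.3
```

{"op": "step_arm", "data": {
  "series": [
    [3,2,20,0,0],
    [3,2,38,0,0],
    [3,2,44,0,0],
    [3,2,47,0,0],
    [3,2,50,0,0],
    [3,2,53,0,0],
    [3,2,55,0,0],
    [3,2,57,0,0],
    [3,2,57,0,0]
  ]
}}

```text
t: 2.9
tcp_pos: [0.5464, -0.0382, 0.0581]
tcp_rot: [-1.917, -2.489, 0.0]
force: [-1.0, 1.0, -0.3]
finger_gap: -0.0002
grip_force: 0.0
```

```bash
python3 -c "
from h import *
rel(.009,.001,.0305)"
```

```text
tool shift [-0.3 -0.5  2.6] twist 179.88 joints [-0.15  0.38  1.92  0.    0.84 -0.41] tcp in tester [np.float64(8.7), np.float64(1.5)] tipz 0.0331 F [-1.   1.  -0.3] gap -0.00023032841854514076 t 2.9
```

{"op": "step_arm", "data": {
  "series": [
    [0,0,1,0,0],
    [0,0,2,0,0],
    [0,0,3,0,0],
    [0,0,3,0,0]
  ]
}}

```text
t: 3.3
tcp_pos: [0.5464, -0.0382, 0.055]
tcp_rot: [-1.917, -2.488, 0.0]
force: [-0.1, 0.5, 0.3]
finger_gap: -0.0002
grip_force: 0.0
```

{"op": "step_arm", "data": {
  "series": [
    [0,0,0.5,0,0],
    [0,0,1,0,0],
    [0,0,1,0,0]
  ]
}}

```text
t: 3.6
tcp_pos: [0.5465, -0.0383, 0.0541]
tcp_rot: [-1.917, -2.489, 0.0]
force: [0.4, -0.5, 0.3]
finger_gap: -0.0
grip_force: 0.0
```

```bash
python3 - <<'E'
from h import *
rel(.009,.001,.0305)
c=save("side","pics/s2.png"); a=save("wrist","pics/w2.png")
cv2.imwrite("pics/all2.png",np.hstack([cv2.resize(a[:,:,::-1],(400,300)),cv2.resize(c[170:290,220:380,::-1],(400,300),interpolation=cv2.INTER_CUBIC)]))
E
```

```text
tool shift [-0.2 -0.5 -1.4] twist 179.87 joints [-0.15  0.39  1.92 -0.    0.83 -0.41] tcp in tester [np.float64(8.8), np.float64(1.5)] tipz 0.0291 F [ 0.4 -0.5  0.3] gap -9.463541854678559e-06 t 3.6
```

View pics/all2.png

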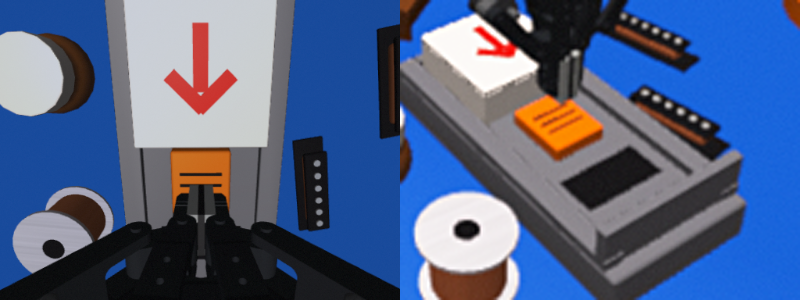

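The tab still looks raised and untouched. The fingertips show at about (568,100) in the right half, apparently above the tab. I check their height by projection.

```bash
python3 - <<'E'
from h import *
p=eyes.camera_params("side"); f=192/np.tan(np.radians(p["vertical_fov"])/2)
def proj(w):
    c=np.array(p["camera_from_world"])@np.append(w,1); u=np.array([c[0],-c[1]])/-c[2]; u*=1+p["k1"]*(u@u); return (u*f+[p["cx"],p["cy"]])
for z in(.03,.042,.048,.054): 
    q=proj([.5465,-.0383,z]); print(z,q.round(1),"in view",((q-[220,170])*2.5).round(0)+[400,0])
s=status.get_state()
for x,y in((30,20),(30,-20),(-18,20),(-18,-20)): print((proj(tw(x/1e3,y/1e3,.042))-[220,170])*2.5+[400,0])
c=cv2.imread("pics/s2.png"); cv2.imwrite("pics/z2.png",cv2.resize(c[185:245,255:315],(600,600),interpolation=cv2.INTER_NEAREST))
E
```

```text
0.03 [282.4 222.8] in view [556. 132.]
0.042 [282.6 217.4] in view [557. 119.]
0.048 [282.7 214.7] in view [557. 112.]
0.054 [282.8 211.9] in view [557. 105.]
[598.43511099 124.76145306]
[551.02347026 148.81546024]
[553.20921472  88.25863464]
[506.99049587 109.94435123]
```

View pics/z2.png

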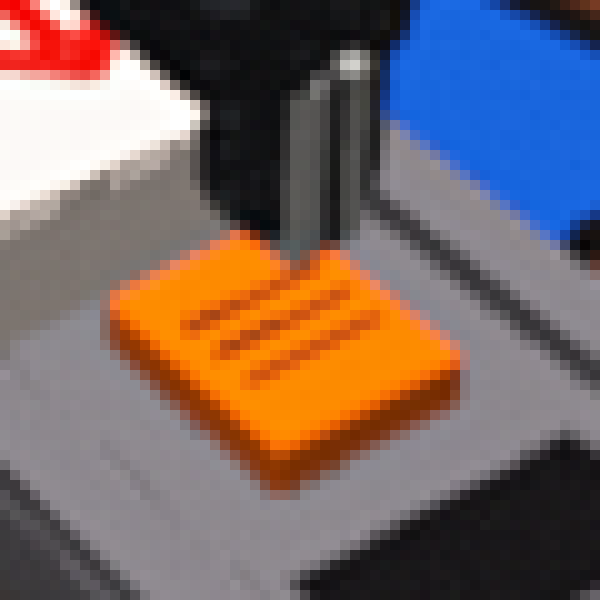

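The visible fingertips project to about z = 0.05, above the tab, so there is no contact yet. I go on down gently and use the force to tell.

{"op": "step_arm", "data": {
  "series": [
    [0,0,1,0,0],
    [0,0,2,0,0],
    [0,0,3,0,0],
    [0,0,4,0,0],
    [0,0,5,0,0]
  ]
}}

```text
t: 4.2
tcp_pos: [0.5464, -0.0383, 0.049]
tcp_rot: [-1.917, -2.489, 0.0]
force: [-0.0, -0.4, -0.8]
finger_gap: 0.0002
grip_force: 0.0
```

{"op": "step_arm", "data": {
  "series": [
    [0,0,1,0,0],
    [0,0,2,0,0],
    [0,0,3,0,0]
  ]
}}

```text
t: 4.5
tcp_pos: [0.5465, -0.0383, 0.046]
tcp_rot: [-1.917, -2.489, -0.0]
force: [-0.1, 0.1, 0.6]
finger_gap: -0.0001
grip_force: 0.0
```

```bash
python3 - <<'E'
from h import *
rel(.009,.001,.0305)
c=save("side","pics/s3.png")[:,:,::-1]; t=save("top","pics/t3.png")[:,:,::-1]
cv2.imwrite("pics/z3.png",np.hstack([cv2.resize(c[185:245,255:315],(400,400),interpolation=cv2.INTER_NEAREST),cv2.resize(t[130:210,250:330],(400,400))]))
E
```

```text
tool shift [-0.3 -0.6 -9.5] twist 179.87 joints [-0.15  0.4   1.93  0.    0.82 -0.41] tcp in tester [np.float64(8.8), np.float64(1.6)] tipz 0.021 F [-0.1  0.1  0.6] gap -6.386197085457106e-05 t 4.5
```

View pics/z3.png

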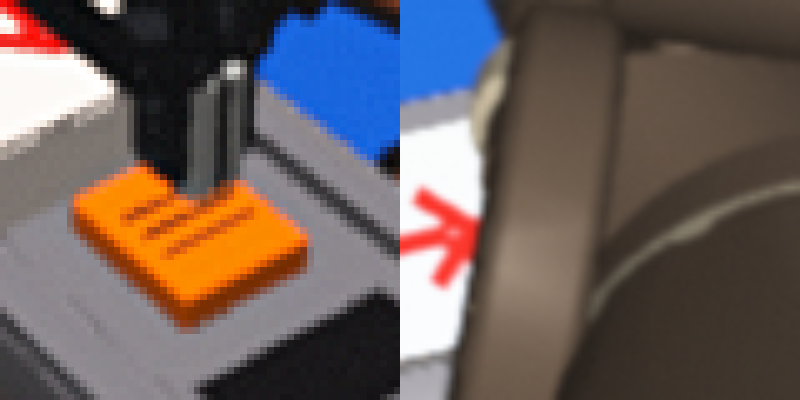

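The fingertips are over the tab centre, about (200,198) in the left half, and the tab is still raised. They seem to reach less than stated. I keep descending until the force shows contact.

{"op": "step_arm", "data": {
  "series": [
    [0,0,1,0,0],
    [0,0,2,0,0],
    [0,0,3,0,0],
    [0,0,4,0,0],
    [0,0,4,0,0]
  ]
}}

```text
t: 5.1
tcp_pos: [0.5463, -0.0382, 0.042]
tcp_rot: [-1.917, -2.488, 0.0]
force: [0.2, -0.0, 0.0]
finger_gap: 0.0001
grip_force: 0.0
```

{"op": "step_arm", "data": {
  "series": [
    [0,0,1,0,0],
    [0,0,2,0,0],
    [0,0,3,0,0],
    [0,0,4,0,0],
    [0,0,4,0,0]
  ]
}}

```text
t: 5.6
tcp_pos: [0.5463, -0.0383, 0.038]
tcp_rot: [-1.917, -2.488, 0.0]
force: [-0.2, -0.1, 1.2]
finger_gap: -0.0
grip_force: 0.0
```

```bash
python3 - <<'E'
from h import *
rel(.009,.001,.0305)
c=save("side","pics/s4.png")[:,:,::-1]
for fn in("s1","s2","s3","s4"):
    im=cv2.imread(f"pics/{fn}.png"); h=cv2.cvtColor(im,cv2.COLOR_BGR2HSV)[180:250,250:320]
    m=cv2.inRange(h,(8,170,100),(22,255,255)); b=cv2.inRange(h,(8,170,205),(22,255,255)); d=m&~b
    ys,xs=np.nonzero(m); print(fn,m.astype(bool).sum(),b.astype(bool).sum(),d.astype(bool).sum(),xs.min()+250,xs.max()+250,ys.min()+180,ys.max()+180)
t=cv2.imread("pics/s4.png"); a=cv2.imread("pics/s1.png")
cv2.imwrite("pics/z4.png",np.hstack([cv2.resize(x[185:245,255:315],(400,400),interpolation=cv2.INTER_NEAREST) for x in (a,t)]))
E
```

```text
tool shift [ -0.3  -0.4 -17.5] twist 179.87 joints [-0.15  0.41  1.93 -0.    0.8  -0.41] tcp in tester [np.float64(8.7), np.float64(1.4)] tipz 0.013 F [-0.2 -0.1  1.2] gap -3.499200738133701e-05 t 5.6
s1 603 425 178 266 319 180 233
s2 581 401 180 266 319 180 233
s3 544 357 187 266 319 180 233
s4 476 303 173 266 319 181 233
```

View pics/z4.png

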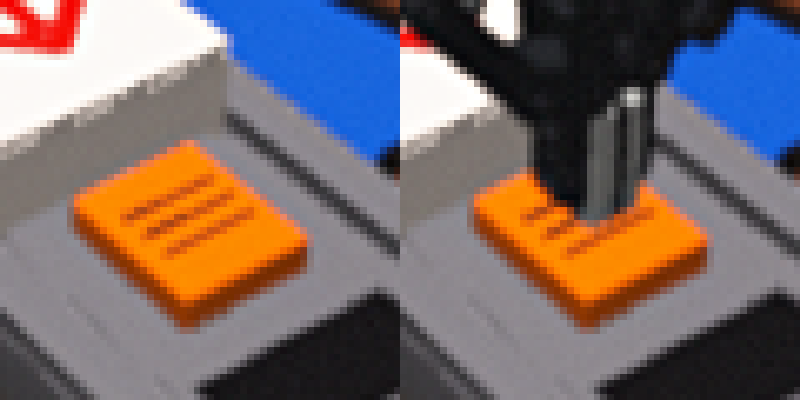

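The tab has not moved yet; it looks the same in both halves, and the tips at (600,218) are only just reaching it. I continue under force watch.

{"op": "step_arm", "data": {
  "series": [
    [0,0,0.5,0,0],
    [0,0,1,0,0],
    [0,0,1.5,0,0],
    [0,0,2,0,0],
    [0,0,2,0,0]
  ]
}}

```text
t: 6.15
tcp_pos: [0.5465, -0.0383, 0.0361]
tcp_rot: [-1.918, -2.488, 0.0]
force: [0.0, -0.1, -0.4]
finger_gap: -0.0001
grip_force: 0.0
```

```bash
python3 - <<'E'
from h import *
s=status.get_state(); print(s["force"],s["tcp_pos"])
p=eyes.camera_params("wrist"); print(p)
# tip by triangulation: wrist ray of the tips needs pixel; print FK-consistency: camera position in world
print(ray("wrist",(256,192),s)[0])
E
```

```text
[ 0.03970505 -0.05706332 -0.3964257 ] [ 0.54645724 -0.03830103  0.03607217]
{'vertical_fov': 59.581894405878096, 'cx': 257.1293127642552, 'cy': 192.87661743512004, 'k1': -0.02798001626097703, 'tool_from_camera': array([[-1.84146169e-03,  9.58591439e-01,  2.84778970e-01,
         7.22746617e-02],
       [ 9.99998224e-01,  1.65083707e-03,  9.09407504e-04,
        -1.60122998e-04],
       [ 4.01626568e-04,  2.84780139e-01, -9.58592777e-01,
        -1.50113266e-01],
       [ 0.00000000e+00,  0.00000000e+00,  0.00000000e+00,
         1.00000000e+00]])}
[0.52790003 0.03154144 0.1861898 ]
```

{"op": "step_arm", "data": {
  "series": [
    [0,0,0.5,0,0],
    [0,0,1,0,0],
    [0,0,1.5,0,0],
    [0,0,2,0,0],
    [0,0,2,0,0]
  ]
}}

```text
t: 6.65
tcp_pos: [0.5465, -0.0383, 0.0341]
tcp_rot: [-1.917, -2.489, -0.0]
force: [0.4, 0.6, -0.1]
finger_gap: -0.0001
grip_force: 0.0
```

```bash
python3 - <<'E'
from h import *
s=status.get_state(); print(s["force"],s["tcp_pos"])
save("side","pics/s5.png"); 
im=save("wrist","pics/w5.png")
cv2.imwrite("pics/z5.png",np.hstack([cv2.resize(cv2.imread("pics/s5.png")[160:250,230:350],(400,300),interpolation=cv2.INTER_NEAREST),cv2.resize(im[150:360,116:396,::-1],(400,300))]))
E
```

```text
[ 0.43580527  0.61413243 -0.05220012] [ 0.54651805 -0.03829115  0.03411824]
```

View pics/z5.png

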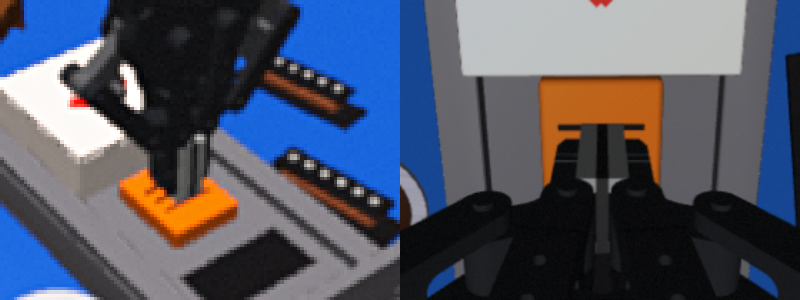

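```bash
python3 - <<'E'
from h import *
s=status.get_state(); M=R.from_rotvec(s["tcp_rot"]).as_matrix()
o,d=ray("wrist",(258,237.5),s); o=M.T@(o-s["tcp_pos"]); d=M.T@d
for x in(.0,.007,.011): print(x,(o+d*(x-o[0])/d[0]).round(4))
im=cv2.cvtColor(cv2.imread("pics/w5.png"),cv2.COLOR_BGR2HSV); m=cv2.inRange(im,(8,170,60),(22,255,255))
col=np.nonzero(m[:,220])[0]; print("tab top row",col.min())
for z in(.03,.042): print(z,((onz("wrist",(258,col.min()),z,s)-O)@TX).round(4))
c,_=cv2.findContours(m,0,2); c=max(c,key=cv2.contourArea); w=[c[c[:,0,1]<225][:,0,0].min(),c[c[:,0,1]<225][:,0,0].max()]; print(w,[np.linalg.norm(onz("wrist",(w[0],215),z,s)-onz("wrist",(w[1],215),z,s)) for z in(.03,.042)])
E
```

```text
0.0 [0.     0.0001 0.0112]
0.007 [ 0.007   0.0001 -0.0044]
0.011 [ 0.011   0.0001 -0.0133]
tab top row 204
0.03 -0.012
0.042 -0.016
[np.int32(213), np.int32(299)] [np.float64(0.04211544674856341), np.float64(0.03883923110220863)]
```

{"op": "step_arm", "data": {
  "series": [
    [0,0,0.5,0,0],
    [0,0,1,0,0],
    [0,0,1.5,0,0],
    [0,0,2,0,0],
    [0,0,2,0,0]
  ]
}}

```text
t: 7.25
tcp_pos: [0.5466, -0.0383, 0.0323]
tcp_rot: [1.917, 2.488, 0.0]
force: [-1.0, -0.3, 5.5]
finger_gap: -0.0003
grip_force: 2.4
```

{"op": "step_arm", "data": {
  "series": [
    [0,0,0.5,0,0],
    [0,0,1,0,0],
    [0,0,1.5,0,0],
    [0,0,2,0,0],
    [0,0,2,0,0]
  ]
}}

```text
t: 7.75
tcp_pos: [0.5466, -0.0383, 0.03]
tcp_rot: [1.917, 2.488, 0.0]
force: [-1.1, 0.0, 4.0]
finger_gap: -0.0001
grip_force: 2.0
```

Contact: about 5 N at TCP z = 0.033. I press on to the stop.

{"op": "step_arm", "data": {
  "series": [
    [0,0,1,0,0],
    [0,0,2,0,0],
    [0,0,3,0,0],
    [0,0,4,0,0],
    [0,0,5,0,0],
    [0,0,6,0,0],
    [0,0,6,0,0]
  ]
}}

```text
t: 8.45
tcp_pos: [0.5466, -0.0383, 0.024]
tcp_rot: [1.917, 2.488, 0.0]
force: [-1.3, 0.1, 2.8]
finger_gap: -0.0006
grip_force: 1.5
```

{"op": "step_arm", "data": {
  "series": [
    [0,0,0.5,0,0],
    [0,0,1,0,0],
    [0,0,1.5,0,0],
    [0,0,2,0,0],
    [0,0,2,0,0]
  ]
}}

```text
t: 8.95
tcp_pos: [0.5466, -0.0383, 0.0225]
tcp_rot: [-1.917, -2.489, 0.0]
force: [-1.7, -0.2, 6.8]
finger_gap: 0.0002
grip_force: 3.6
```

{"op": "step_arm", "data": {
  "series": [
    [0,0,0.3,0,0],
    [0,0,0.6,0,0],
    [0,0,1,0,0],
    [0,0,1,0,0]
  ]
}}

```text
t: 9.35
tcp_pos: [0.5466, -0.0383, 0.0225]
tcp_rot: [-1.917, -2.488, 0.0]
force: [-3.9, 0.7, 13.5]
finger_gap: -0.0003
grip_force: 6.6
```

The press bottomed out (13.5 N, no further travel), so the tab is in. The tips therefore sit about 8 mm behind the TCP. I lift and move behind the cover.

{"op": "step_arm", "data": {
  "series": [
    [0,0,-15,0,0],
    [0,0,-61,0,0],
    [0,0,-66,0,0],
    [45,0,-66,0,0],
    [90,0,-66,0,0],
    [137,0,-66,0,0],
    [137,0,-66,0,0],
    [137,0,-66,0,0]
  ]
}}

```text
t: 10.15
tcp_pos: [0.5113, 0.0951, 0.087]
tcp_rot: [1.913, 2.491, -0.0]
force: [-0.1, 0.5, 0.5]
finger_gap: -0.0001
grip_force: 0.0
```

```bash
python3 - <<'E'
from h import *
rel(-.128,.001,.037-.025)
im=save("side","pics/s6.png"); save("top","pics/t6.png"); save("wrist","pics/w6.png")
h=cv2.cvtColor(im,cv2.COLOR_RGB2HSV)[180:250,250:320]; m=cv2.inRange(h,(8,170,100),(22,255,255)); print((m>0).sum())
cv2.imwrite("pics/z6.png",np.hstack([cv2.resize(im[110:260,180:380,::-1],(400,300)),cv2.resize(cv2.imread("pics/w6.png"),(400,300))]))
E
```

```text
tool shift [-1.2 -0.8 50. ] twist -179.95 joints [ 0.1   0.29  1.98 -0.    0.88 -0.16] tcp in tester [np.float64(-129.2), np.float64(1.8)] tipz 0.062 F [-0.1  0.5  0.5] gap -0.00013518361589922033 t 10.15
440
```

View pics/z6.png

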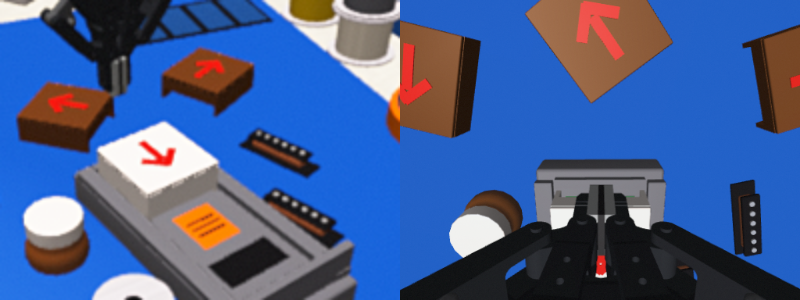

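The tab is now flush with the deck (orange at about (207,228) in the left half) and the cover is still closed. The gripper hovers just behind the cover, the tips showing at (118,90). The brown hoods and the other parts are clear. I go down behind the cover.

{"op": "step_arm", "data": {
  "series": [
    [0,-1,20,0,0],
    [0,-1,35,0,0],
    [0,-1,44,0,0],
    [0,-1,50,0,0],
    [0,-1,50,0,0]
  ]
}}

```text
t: 10.8
tcp_pos: [0.5102, 0.0932, 0.0364]
tcp_rot: [-1.918, -2.487, 0.002]
force: [0.0, 0.0, 0.5]
finger_gap: 0.0001
grip_force: 0.0
```

```bash
python3 - <<'E'
from h import *
rel(-.128,.001,.037-.025)
def cov(fn):
    im=cv2.imread(fn); h=cv2.cvtColor(im,cv2.COLOR_BGR2HSV); m=cv2.inRange(h,(0,0,225),(180,40,255)); b=m*0; b[155:205,220:420]=255
    c,_=cv2.findContours(m[:,:]&b,0,1)
    for k in c:
        if cv2.contourArea(k)>60: print(fn,cv2.minAreaRect(k))
im=save("side","pics/s7.png"); cov("pics/s0.png") if 0 else cov("pics/side0.png"); cov("pics/s7.png")
E
```

```text
tool shift [ 0.4  0.7 -0.6] twist 179.81 joints [ 0.1   0.37  1.99 -0.    0.78 -0.16] tcp in tester [np.float64(-127.6), np.float64(0.3)] tipz 0.0114 F [0.  0.  0.5] gap 9.032944013825247e-05 t 10.8
pics/side0.png ((258.46551513671875, 187.91380310058594), (30.268339157104492, 52.551780700683594), 68.19859313964844)
pics/s7.png ((258.637939453125, 187.84481811523438), (30.268339157104492, 52.92317199707031), 68.19859313964844)
```

{"op": "step_arm", "data": {
  "series": [
    [-5,0,0,0,0],
    [-9,0,0,0,0],
    [-12,0,0,0,0],
    [-15,0,0,0,0],
    [-18,0,0,0,0],
    [-22,0,0,0,0],
    [-26,0,0,0,0],
    [-30,0,0,0,0],
    [-34,0,0,0,0],
    [-38,0,0,0,0]
  ]
}}

```text
t: 11.85
tcp_pos: [0.5204, 0.0569, 0.0371]
tcp_rot: [-1.917, -2.488, 0.0]
force: [-0.2, 0.5, 1.1]
finger_gap: 0.0002
grip_force: 0.4
```

```bash
cat >> h.py <<'E'
def cover(fn,z=.062):
    im=save("side",fn); h=cv2.cvtColor(im,cv2.COLOR_RGB2HSV)
    m=cv2.inRange(h,(0,0,215),(180,40,255)); r=cv2.inRange(h,(0,120,120),(6,255,255))|cv2.inRange(h,(172,120,120),(180,255,255))
    m=cv2.morphologyEx(m|r,cv2.MORPH_OPEN,np.ones((3,3),np.uint8))
    for c in cv2.findContours(m,0,1)[0]:
        if cv2.contourArea(c)<150: continue
        q=np.array([onz("side",p[0],z)-O for p in c]); x,y=q@TX*1e3,q@TY*1e3
        if abs(x.mean())<130 and abs(y.mean())<60: print("cover top x",x.min().round(),x.max().round(),"y",y.min().round(),y.max().round())
E
python3 -c "
from h import *
rel(0,.001,.012); cover('pics/s8.png')"
```

```text
tool shift [-89.9   0.5   0.1] twist 179.87 joints [ 0.03  0.38  1.98  0.    0.78 -0.23] tcp in tester [np.float64(-89.9), np.float64(0.7)] tipz 0.0121 F [-0.2  0.5  1.1] gap 0.00018025029306962954 t 11.85
cover top x -80.0 1.0 y -37.0 40.0
```

The cover has moved 24 mm, guided and flat, exactly as the push predicts (the finger front is about 10 mm ahead of the TCP). I continue.

{"op": "step_arm", "data": {
  "series": [
    [-6,0,0,0,0],
    [-14,0,0,0,0],
    [-24,0,0,0,0],
    [-34,0,0,0,0],
    [-44,0,0,0,0],
    [-54,0,0,0,0],
    [-64,0,0,0,0],
    [-74,0,0,0,0],
    [-83,0,0,0,0],
    [-90,0,0,0,0]
  ]
}}

```text
t: 12.9
tcp_pos: [0.5435, -0.0307, 0.0372]
tcp_rot: [1.918, 2.488, 0.0]
force: [-1.0, 0.5, 0.3]
finger_gap: 0.0002
grip_force: 0.3
```

```bash
python3 -c "
from h import *
rel(.012,.001,.012); cover('pics/s9.png')"
```

```text
tool shift [-11.3   0.4   0.2] twist 179.84 joints [-0.14  0.41  1.94  0.    0.8  -0.39] tcp in tester [np.float64(0.7), np.float64(0.6)] tipz 0.0122 F [-1.   0.5  0.3] gap 0.00022008727906148117 t 12.9
cover top x 11.0 92.0 y -37.0 40.0
```

{"op": "step_arm", "data": {
  "series": [
    [-2,0,0,0,0],
    [-4,0,0,0,0],
    [-6,0,0,0,0],
    [-8,0,0,0,0],
    [-10,0,0,0,0],
    [-12,0,0,0,0],
    [-13,0,0,0,0]
  ]
}}

```text
t: 13.65
tcp_pos: [0.5466, -0.0426, 0.0372]
tcp_rot: [1.917, 2.488, 0.0]
force: [-0.3, 0.8, 0.1]
finger_gap: -0.0001
grip_force: 0.4
```

```bash
python3 -c "
from h import *
rel(.012,.001,.012); cover('pics/s10.png')"
```

```text
tool shift [0.9 0.4 0.2] twist 179.87 joints [-0.16  0.41  1.93 -0.    0.8  -0.41] tcp in tester [np.float64(12.9), np.float64(0.6)] tipz 0.0122 F [-0.3  0.8  0.1] gap -6.0848140559124585e-05 t 13.65
cover top x 23.0 104.0 y -37.0 40.0
```

{"op": "step_arm", "data": {
  "series": [
    [-1,0,0,0,0],
    [-2,0,0,0,0],
    [-3,0,0,0,0],
    [-3,0,0,0,0]
  ]
}}

```text
t: 14.1
tcp_pos: [0.5474, -0.0455, 0.0371]
tcp_rot: [1.917, 2.488, -0.0]
force: [0.4, 0.5, -0.4]
finger_gap: 0.0
grip_force: 0.0
```

{"op": "step_arm", "data": {
  "series": [
    [-0.7,0,0,0,0],
    [-1.4,0,0,0,0],
    [-2,0,0,0,0],
    [-2,0,0,0,0]
  ]
}}

```text
t: 14.5
tcp_pos: [0.5479, -0.0474, 0.0371]
tcp_rot: [1.917, 2.489, -0.0]
force: [-0.4, -0.6, -0.3]
finger_gap: 0.0003
grip_force: 0.1
```

{"op": "step_arm", "data": {
  "series": [
    [-0.7,0,0,0,0],
    [-1.4,0,0,0,0],
    [-2,0,0,0,0],
    [-2,0,0,0,0]
  ]
}}

```text
t: 14.9
tcp_pos: [0.5478, -0.0484, 0.0371]
tcp_rot: [-1.917, -2.487, -0.0]
force: [-1.7, 3.9, 2.5]
finger_gap: -0.0003
grip_force: 2.4
```

```bash
python3 -c "
from h import *
rel(.012,.001,.012); cover('pics/s11.png')"
```

```text
tool shift [6.9 0.8 0.1] twist 179.84 joints [-0.17  0.42  1.92  0.    0.8  -0.43] tcp in tester [np.float64(18.9), np.float64(0.2)] tipz 0.0121 F [-1.7  3.9  2.5] gap -0.00026725607741340897 t 14.9
cover top x 29.0 110.0 y -38.0 39.0
```

The force rises to 4 N and the cover has stopped against the end wall. I back off and lift straight up.

{"op": "step_arm", "data": {
  "series": [
    [5,0,0,0,0],
    [20,0,0,0,0],
    [20,0,0,0,0],
    [20,0,-40,0,0],
    [20,0,-80,0,0],
    [20,0,-120,0,0],
    [20,0,-120,0,0],
    [20,0,-120,0,0]
  ]
}}

```text
t: 15.75
tcp_pos: [0.5443, -0.03, 0.1585]
tcp_rot: [1.915, 2.487, 0.002]
force: [-0.6, -0.1, -0.7]
finger_gap: 0.0003
grip_force: 0.0
```

```bash
python3 - <<'E'
from h import *
rel(.012,.001,.012); cover('pics/s12.png')
a=cv2.imread("pics/side0.png").astype(int); b=cv2.imread("pics/s12.png").astype(int)
d=(np.abs(a-b).max(2)>60).astype(np.uint8)
for c in cv2.findContours(d,0,2)[0]:
    if cv2.contourArea(c)>15: print("changed",cv2.boundingRect(c))
h=cv2.cvtColor(cv2.imread("pics/s12.png"),cv2.COLOR_BGR2HSV)[180:250,250:320]; print("orange px",(cv2.inRange(h,(8,170,100),(22,255,255))>0).sum())
E
```

```text
tool shift [-11.6  -0.9 121.5] twist 179.9 joints [-0.13  0.23  1.88 -0.    1.03 -0.39] tcp in tester [np.float64(0.2), np.float64(1.5)] tipz 0.1335 F [-0.6 -0.1 -0.7] gap 0.00030873703750764495 t 15.75
cover top x 29.0 110.0 y -38.0 39.0
changed (228, 170, 117, 85)
changed (241, 52, 82, 101)
changed (256, 2, 62, 9)
orange px 232
```

The cover is flat against the wall, the robot is clear, and nothing changed outside the tester and the arm. I hand in.

```bash
python3 -c "
from rig import job_done
print(job_done())"
```

```text
the job is handed in; nothing more can be done
None
```

The job is handed in, with no verdict returned: the tab was pressed to its stop, the cover pushed along its rails to the end wall, the robot backed clear, and the pickups, spool and jar show no change in the side view.

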